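# Find the worn machine foot

## Robot

A 6-joint arm with a two-finger parallel gripper is mounted at the origin on the work surface. World frame = base frame: x ahead of the robot, y to its left, z up, the work surface at z = 0. Lengths are in m, angles in degrees, forces in N, time in s.
With the tool pointing down it reaches from about 0.25 to 0.725 m from the base axis. Payload 9.7 kg.
Tool frame: the origin (TCP) lies between the finger pads; the fingertips stand 22 mm ahead of it and the grasp point (between the pads) lies 3 mm ahead of it; z points along the fingers, y is the line along which they close (so a half turn about z gives the same grasp; the last joint's range is limited). The gripper opens to 85 mm and grips with 20 to 120 N. Pads are 22 mm wide; open, the fingers measure 114 mm over their backs; the gripper's body (76 mm by 85 mm) begins 54 mm behind the grasp point. The pads swing forward as they close: fully open they stand 13 mm farther back than shut.
Start: joints at [-72.078, 4.979, 10.078, 95.1, 0, 90], TCP at [0.169, -0.523, 0.253] pointing down, gripper open.
Joint ranges: [-179.16, 179.16], [-48.56, 103.87], [-65.8, 70.77], [-126.05, 130.52], [-82.76, 87.17], [-180, 180]. Speed limits (degrees/s): [127.2, 127.2, 147.25, 180, 180, 180].

## Interface

Orientations are given as [roll, pitch, yaw] about the fixed x, y, z axes, in that order (R = Rz(yaw) Ry(pitch) Rx(roll)).
In Python, from workcell import bot, viewer, finder gives the robot as it stands.
- The arm moves only by the tool move_arm, never from a script. Its arguments are lists of equal length, an entry for each row: "offset": the shift along the tool's x, y, z in cm, a list of three; "twist": the turn, a rotation vector about the tool's x, y, z in rad, a list of three; "grip": the opening, from 0 (shut) to 1 (fully open). In form: {"offset": [[x, y, z], ...], "twist": [[ax, ay, az], ...], "grip": [grip, ...]}. A call has 1 to 5 rows; each row shifts and turns the commanded pose from where the row before left it, along the tool's axes as they then stand; what a row does not reach is not made up. A row lasts 1/10 s, in which the tool goes at most 50 mm and 8.59 degrees, less where a joint would pass 70% of its speed; a pose out of reach is approached as far as the arm can. A call is refused whole if a number of a shift passes 5 or a number of a turn 0.15, either way. A call with a gripper value outside its range is refused whole. The fingers move at their own pace and stop on an object; "force" is the grip in N (left out, the last holds). Time passes only in rows, so rows that do not move let the fingers close. It gives the time, the measured TCP pose, the force, the opening and the grip force at its end, in the units of the state.
- bot.get_obs(): the state, without advancing time (a new reading comes with each control period).
- viewer.camera(name): name is "side" or "top"; returns a dict with "color" (480x640x3 uint8, red, green, blue), "depth" (480x640 float32, m along the optical axis (not along the pixel's ray), 0 where there is no reading), "vfov" (degrees; the focal length in pixels is half the picture's height over the tangent of half this angle, whatever the lens; pixels are square), "cx", "cy" (the principal point, pixels), "position" and "attitude" of the camera in the world. Camera axes: x right, y down, z forward; pixel columns grow to the right and rows downward; lengths in m; the calibration is good to about 2 mm. A picture is of the moment at which its call begins.
- bot.job_done(): hands the job in; it is judged then, once.
Trained networks look in a picture, given as the dict that the camera call returned (one of the last four; its "shot" number tells which), for a name from the list of things; names that differ only in an ending like _2 or _b are one class to them, and where a whole thing is asked for, a point or a joint stands for the part that bears it (a point fixed in the world has none). Each returns a list of dicts, best first, with "p" (0 to 1); they miss things now and then, are a little off and sometimes report something else, mostly with a low value. They report only what shows in the picture. A call takes as long as a camera call.
- finder.boxes_of(picture, thing): "position" ([column, row] in pixels, amid what is visible of it).
- finder.pinpoint(picture, thing): "position" ([column, row] in pixels: a listed point, or the origin of a listed thing).
The state is a dict: "time": time; "q": joint angles; "qd": joint speeds; "joint_efforts": joint torques, N m; "ee_pos": TCP position; "tcp_rot": TCP orientation; "wrist_force": force on the tool from outside, world axes, zero at the start; "torque": the same for the moment, N m; "opening": finger opening in m; "grasp_force": force on a finger pad.
Only numpy, scipy, OpenCV 4.12 (cv2) and the standard library are available. Lean on these libraries where they do the work, as an engineer would, in place of code of your own. Each camera call takes 0.05 s, during which the arm holds its last target. There are 200 camera calls.

## Task

Three sprung machine feet stand on test stands, and one has the softest, worn-out spring. Without gripping or lifting anything, press each rubber-topped foot with the fingertips until it visibly gives, one after another from the robot's left to its right, then push the tag on the softest one's stand all the way down and move clear. Leave the other two tags up, and the stands and everything else where they are.

Things in the scene. Friction and masses are not known exactly. Their poses are not given: they have to be found in the camera images.
- station_a: one of three like test stands (loose, 0.9 kg), side by side at the robot's left (largest y), middle and right: metal plate 120 x 66 x 10 mm with a sprung machine foot at one end and a grey post with a white tag at the other. Origin: centre of the plate's underside. x runs from foot (axis at x = -33 mm) to tag (x = +33 mm), both at y = 0; z up
- pad_a_top (a point): centre of the flat black rubber top of this stand's foot: a round steel cap 44 mm across on a visible coil spring, top 70 mm above the table when not pressed; moves with the cap
- pad_a (a joint): how far this foot is pressed down, m: 0 at rest, 0.016 at its stop; springs back by itself. The feet differ only in spring stiffness: the softest gives about 12 mm under 6 N, the others about 7 mm and about 4 mm. Pressed by 3 mm it has visibly given
- tag_a_top (a point): centre of the top face of this stand's white tag: a flat plate 30 x 36 mm, 6 mm thick, on a stem that slides straight down into the grey post (post top 62 mm above the table); tag top about 87 to 92 mm above the table at the start, 68 mm when fully down
- tag_a (a joint): how far this tag is pushed down, m: 0 fully up (starts at 0 to 0.005), 0.024 fully down, resting on its post. Slides with about 3 N of friction and stays where it is left
- station_b: one of three like test stands (loose, 0.9 kg), side by side at the robot's left (largest y), middle and right: metal plate 120 x 66 x 10 mm with a sprung machine foot at one end and a grey post with a white tag at the other. Origin: centre of the plate's underside. x runs from foot (axis at x = -33 mm) to tag (x = +33 mm), both at y = 0; z up
- pad_b_top (a point): centre of the flat black rubber top of this stand's foot: a round steel cap 44 mm across on a visible coil spring, top 70 mm above the table when not pressed; moves with the cap
- pad_b (a joint): how far this foot is pressed down, m: 0 at rest, 0.016 at its stop; springs back by itself. The feet differ only in spring stiffness: the softest gives about 12 mm under 6 N, the others about 7 mm and about 4 mm. Pressed by 3 mm it has visibly given
- tag_b_top (a point): centre of the top face of this stand's white tag: a flat plate 30 x 36 mm, 6 mm thick, on a stem that slides straight down into the grey post (post top 62 mm above the table); tag top about 87 to 92 mm above the table at the start, 68 mm when fully down
- tag_b (a joint): how far this tag is pushed down, m: 0 fully up (starts at 0 to 0.005), 0.024 fully down, resting on its post. Slides with about 3 N of friction and stays where it is left
- station_c: one of three like test stands (loose, 0.9 kg), side by side at the robot's left (largest y), middle and right: metal plate 120 x 66 x 10 mm with a sprung machine foot at one end and a grey post with a white tag at the other. Origin: centre of the plate's underside. x runs from foot (axis at x = -33 mm) to tag (x = +33 mm), both at y = 0; z up
- pad_c_top (a point): centre of the flat black rubber top of this stand's foot: a round steel cap 44 mm across on a visible coil spring, top 70 mm above the table when not pressed; moves with the cap
- pad_c (a joint): how far this foot is pressed down, m: 0 at rest, 0.016 at its stop; springs back by itself. The feet differ only in spring stiffness: the softest gives about 12 mm under 6 N, the others about 7 mm and about 4 mm. Pressed by 3 mm it has visibly given
- tag_c_top (a point): centre of the top face of this stand's white tag: a flat plate 30 x 36 mm, 6 mm thick, on a stem that slides straight down into the grey post (post top 62 mm above the table); tag top about 87 to 92 mm above the table at the start, 68 mm when fully down
- tag_c (a joint): how far this tag is pushed down, m: 0 fully up (starts at 0 to 0.005), 0.024 fully down, resting on its post. Slides with about 3 N of friction and stays where it is left
- nozzle_1: loose steel piping nozzle, a cone 22 mm across and 36 mm high, standing in the gap between the left and middle stands; not part of the work. Origin on its underside
- nozzle_2: a second such nozzle, in the gap between the middle and right stands; not part of the work. Origin on its underside
- ramekin: loose white bowl 72 mm across, 42 mm high; not part of the work. Origin on its underside
- cup: loose white mug 72 mm across, 85 mm high; not part of the work. Origin on its underside
- tub: loose closed tub 84 mm across, 70 mm high; not part of the work. Origin on its underside
- screwdriver: loose screwdriver lying on the table; not part of the work. Origin on its underside
- palette_knife: loose palette knife lying on the table; not part of the work. Origin on its underside

How it is judged:
By the outcome, as a careful person would: the job done as asked, in the order asked, and still so for the second after the job is handed in, with the robot touching nothing.
It also fails if it takes over 61 s, if anything falls off the work surface, if the arm or the gripper's body presses on something with over 40 N, if the wrist force passes 120 N, or if a joint passes its speed limit or range.

## Working session

There is one attempt and no reset: what is moved stays moved. The work goes in short steps, Python scripts to look and compute and a tool call to move; the robot and the scene stay as the last step left them, time stands still between calls to the robot, and variables do not carry over. Pictures are saved under pics/ and viewed, at most 10 in all, crops included, and the job is handed in when it is done.

Besides the shell and the picture viewer there is one more tool, called after "Call:" by a JSON object that holds its "api" and its "payload". move_arm: Moves the arm, as the interface text tells. Its arguments: {"type":"object","properties":{"offset":{"type":"array","items":{"type":"array","items":{"type":"number"}}},"twist":{"type":"array","items":{"type":"array","items":{"type":"number"}}},"grip":{"type":"array","items":{"type":"number"}},"force":{"type":"number"}},"required":["offset","twist","grip"]}

```bash
mkdir -p pics; cat > h.py <<'E'
import numpy as np, cv2
from scipy.spatial.transform import Rotation as R
from workcell import bot, viewer, finder
def world(p,uv,z=None):
    f=240/np.tan(np.radians(p['vfov'])/2); u,v=uv
    ray=np.array([(u-p['cx'])/f,(v-p['cy'])/f,1])
    a=np.array(p['attitude'],float)
    M=a if a.shape==(3,3) else R.from_euler('xyz',a,degrees=True).as_matrix()
    o=np.array(p['position']); d=M@ray
    if z is not None: return o+d*(z-o[2])/d[2]
    return o+d*float(p['depth'][int(round(v)),int(round(u))])
E
python3 - <<'E'
from h import *
o=bot.get_obs(); print(o)
for n in ('top','side'):
    p=viewer.camera(n); print(n,p['attitude'],p['position'],p['vfov'],p['cx'],p['cy'])
    cv2.imwrite(f'pics/{n}0.png',p['color'][:,:,::-1])
    for t,z in (('pad_a_top',.07),('tag_a_top',.09),('station_a',0),('nozzle_1',0),('cup',0),('tub',0)):
        for r in finder.pinpoint(p,t)[:4]:
            print(t,round(r['p'],2),np.round(r['position'],1),world(p,r['position'],z).round(4),world(p,r['position']).round(4))
E
```

```text
{'time': 0.0, 'q': array([-7.20773808e+01,  5.01101156e+00,  1.00336996e+01,  9.51014477e+01,
       -2.46526598e-03,  9.00027896e+01]), 'qd': array([ 0.00831277, -0.04384287,  0.00035521, -0.01755869,  0.02274012,
       -0.02395136]), 'joint_efforts': array([-2.27400749e-03, -5.20392072e+01,  4.64801180e+01,  1.64211314e-02,
       -1.27122858e-04,  5.30983641e-06]), 'ee_pos': array([ 0.16917489, -0.52310619,  0.25257716]), 'tcp_rot': array([-1.79921241e+02,  2.46909830e-03,  1.79198330e+01]), 'wrist_force': array([-0.33215639,  0.07535815,  0.49650721]), 'torque': array([ 0.00903788, -0.05539357,  0.01202234]), 'grasp_force': 0.0, 'opening': 0.0854200450641933}
top [-1.66801742e+02 -3.72064938e-02 -9.00545255e+01] [0.32041416 0.02156257 1.10439532] 49.07623805349152 315.9276785005819 235.9710621945067
pad_a_top 0.6 [225.3 237.8] [0.5593 0.2037 0.07  ] [0.5595 0.2037 0.0695]
tag_a_top 0.84 [237.9 204.7] [0.623  0.1774 0.09  ] [0.6229 0.1774 0.0904]
station_a 0.9 [420.5 235.1] [ 0.5812 -0.2052  0.    ] [ 0.5646 -0.1908  0.0701]
station_a 0.84 [240.1 229.8] [0.5933 0.1846 0.    ] [0.
[... 680 characters left out ...]
32.16783461394365
pad_a_top 0.66 [317.7 194.3] [0.5798 0.2141 0.07  ] [0.5805 0.2179 0.0682]
tag_a_top 0.58 [340.8 189.1] [0.6215 0.1902 0.09  ] [0.6215 0.1903 0.09  ]
station_a 0.78 [342.8 269.7] [0.5968 0.039  0.    ] [0.5926 0.0222 0.0112]
station_a 0.62 [327.9 226.9] [0.6006 0.2021 0.    ] [0.5969 0.1844 0.0099]
station_a 0.6 [381.5 365.6] [ 0.5983 -0.2148  0.    ] [ 0.5946 -0.2252  0.01  ]
nozzle_1 0.7 [329.5 321.5] [ 0.544  -0.1051  0.    ] [ 0.5408 -0.1198  0.0118]
nozzle_1 0.68 [300.7 248. ] [0.5324 0.1256 0.    ] [0.5292 0.1043 0.0128]
cup 0.74 [445.9 319.6] [ 0.7294 -0.1274  0.    ] [ 0.7143 -0.1572  0.0248]
tub 0.81 [480.  376.2] [ 0.7296 -0.2562  0.    ] [ 0.7076 -0.2912  0.0361]
```

View pics/top0.png

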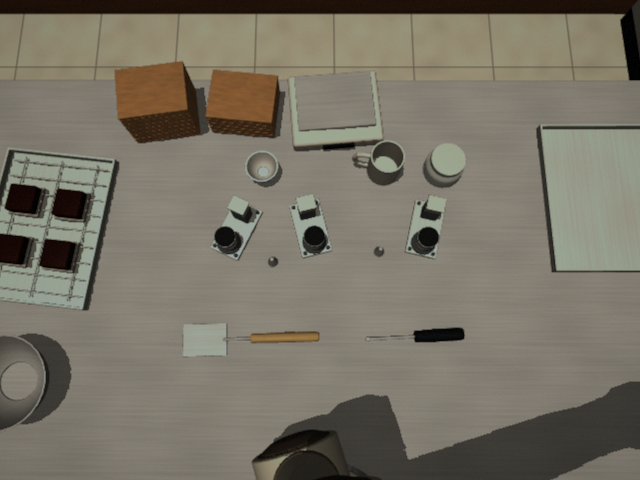

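View pics/side0.png

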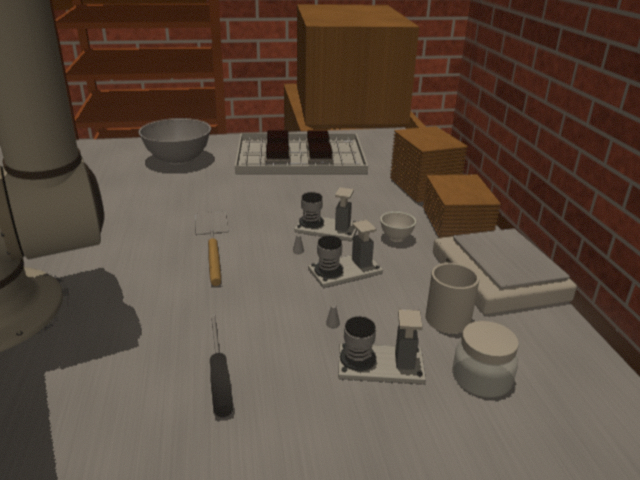

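The top view shows the feet near (227,238), (315,238) and (427,238), with tags near (239,208), (307,205) and (433,206). The side view agrees. Next I'll refine these positions from depth.

```bash
cat >> h.py <<'E'
def cloud(p):
    f=240/np.tan(np.radians(p['vfov'])/2); v,u=np.mgrid[:480,:640]
    d=p['depth'][...,None]*np.stack([(u-p['cx'])/f,(v-p['cy'])/f,np.ones(u.shape)],-1)
    return d@R.from_euler('xyz',p['attitude'],degrees=True).as_matrix().T+np.array(p['position'])
def measure(p):
    W=cloud(p); out={}
    roi=(W[...,0]>.5)&(W[...,0]<.67)&(abs(W[...,1])<.27)
    for nm,lo,hi in (('pad',.064,.075),('tag',.080,.098)):
        m=(roi&(W[...,2]>lo)&(W[...,2]<hi)&(p['depth']>0)).astype(np.uint8)
        n,l,s,c=cv2.connectedComponentsWithStats(m)
        out[nm]=[(s[i,4],np.r_[(np.min(W[l==i],0)+np.max(W[l==i],0))[:2]/2,np.median(W[l==i][:,2])].round(4),W[l==i].mean(0).round(4),np.ptp(W[l==i],0).round(4)) for i in range(1,n) if s[i,4]>25]
    return out
def tgt(xy,ztip):
    o=bot.get_obs(); M=R.from_euler('xyz',o['tcp_rot'],degrees=True).as_matrix()
    d=np.r_[xy,ztip+.022]-o['ee_pos']; return (M.T@d*100).round(2)
E
python3 - <<'E'
from h import *
for n in ('top','side'):
    for k,v in measure(viewer.camera(n)).items():
        for r in v: print(n,k,*r)
E
```

```text
top pad 342 [0.5656 0.0256 0.0694] [0.5651 0.0259 0.0694] [0.0415 0.0427 0.0103]
top pad 339 [0.5639 0.2061 0.0695] [0.5636 0.2065 0.0696] [0.042  0.0423 0.0104]
top pad 335 [ 0.5635 -0.2054  0.0693] [ 0.5626 -0.2046  0.0694] [0.0419 0.042  0.0109]
top tag 265 [0.624  0.1786 0.089 ] [0.6236 0.1784 0.0891] [0.0399 0.0426 0.0109]
top tag 263 [0.6286 0.0418 0.087 ] [0.6291 0.0419 0.0871] [0.0355 0.0386 0.01  ]
top tag 268 [ 0.627  -0.2207  0.0874] [ 0.6268 -0.2204  0.0872] [0.0354 0.0399 0.0131]
side pad 209 [0.566  0.2055 0.0698] [0.5652 0.2011 0.0692] [0.0424 0.0476 0.0087]
side pad 33 [0.6248 0.1731 0.0698] [0.6238 0.1703 0.0696] [0.018  0.021  0.0105]
side pad 50 [0.6302 0.0383 0.0688] [0.6301 0.0346 0.069 ] [0.0153 0.0233 0.0101]
side pad 310 [0.5664 0.0235 0.0699] [0.5661 0.0203 0.0693] [0.0412 0.0434 0.0084]
side pad 573 [ 0.5641 -0.2078  0.0697] [ 0.5635 -0.2104  0.0693] [0.0417 0.0417 0.0084]
side pad 55 [ 0.6261 -0.2294  0.069 ] [ 0.6258 -0.2317  0.0692] [0.0105 0.0106 0.0107]
side tag 162 [0.625  0.176  0.0896] [0.6244 0.1735 0.0891] [0.0402 0.0439 0.0116]
side tag 230 [0.6306 0.0408 0.0876] [0.6301 0.037  0.0872] [0.0372 0.0432 0.0088]
side tag 437 [ 0.6283 -0.2226  0.0875] [ 0.6274 -0.225   0.0872] [0.0357 0.0422 0.0078]
```

Call:
{"api": "move_arm", "payload": {"offset": [[3,-2.86,0],[3,-2.86,0],[3,-2.86,0],[3,-2.86,0],[3,-2.86,0]], "twist": [[0,0,0],[0,0,0],[0,0,0],[0,0,0],[0,0,0]], "grip": [0,0,0,0,0]}}

```text
time: 1.3
ee_pos: [0.2684, -0.3396, 0.2534]
tcp_rot: [180.0, -0.0, 17.9]
wrist_force: [0.7, -0.2, 0.2]
opening: 0.0123
grasp_force: 0.0
```

```bash
python3 -c "
from h import *
o=bot.get_obs();print(o['time'],o['ee_pos'],o['tcp_rot'],o['q'],o['opening'],o['wrist_force'],tgt([.564,.206],.231))"
```

```text
1.3 [ 0.26836449 -0.33963391  0.25337884] [ 1.79974561e+02 -1.54586637e-02  1.78936044e+01] [-5.16890968e+01 -1.09582572e+01 -5.16991580e+00  9.57591076e+01
  5.61292143e-03  1.10417304e+02] 0.012250526675167978 [ 0.66361163 -0.23447897  0.17539284] [ 4.490e+01 -4.284e+01  3.000e-02]
```

Call:
{"api": "move_arm", "payload": {"offset": [[0,0,0],[0,0,0],[0,0,0],[0,0,0],[0,0,0]], "twist": [[0,0,-0.14],[0,0,-0.14],[0,0,-0.14],[0,0,-0.14],[0,0,-0.14]], "grip": [0,0,0,0,0]}}

```text
time: 1.8
ee_pos: [0.268, -0.341, 0.2534]
tcp_rot: [180.0, 0.0, 58.4]
wrist_force: [0.2, 0.4, -0.8]
opening: 0.0002
grasp_force: 0.0
```

Call:
{"api": "move_arm", "payload": {"offset": [[0,0,0],[0,0,0],[0,0,0],[0,0,0],[0,0,0]], "twist": [[0,0,-0.14],[0,0,-0.14],[0,0,-0.14],[0,0,-0.138],[0,0,0]], "grip": [0,0,0,0,0]}}

```text
time: 2.3
ee_pos: [0.268, -0.3411, 0.2534]
tcp_rot: [180.0, 0.0, 90.1]
wrist_force: [-0.5, 0.0, 0.6]
opening: -0.0
grasp_force: 0.0
```

```bash
python3 -c "
from h import *
o=bot.get_obs();print(o['time'],o['ee_pos'],o['tcp_rot'],o['q'],o['opening'],o['wrist_force'],tgt([.564,.206],.231))"
```

```text
2.3 [ 0.26795346 -0.34106249  0.25335909] [1.79993109e+02 7.52472331e-03 9.01147288e+01] [-5.18457672e+01 -1.08238361e+01 -5.05851492e+00  9.57551483e+01
  7.90721850e-04  3.80395036e+01] -4.4663496169530384e-05 [-0.45327742  0.04297297  0.62911703] [5.465e+01 2.971e+01 3.000e-02]
```

Call:
{"api": "move_arm", "payload": {"offset": [[3.9,2.12,0],[3.9,2.12,0],[3.9,2.12,0],[3.9,2.12,0],[3.9,2.12,0]], "twist": [[0,0,0],[0,0,0],[0,0,0],[0,0,0],[0,0,0]], "grip": [0,0,0,0,0]}}

```text
time: 2.8
ee_pos: [0.3744, -0.1445, 0.2535]
tcp_rot: [180.0, 0.0, 89.7]
wrist_force: [0.9, -0.9, 0.1]
opening: 0.0
grasp_force: 0.0
```

Call:
{"api": "move_arm", "payload": {"offset": [[3.9,2.12,0],[3.9,2.12,0],[3.9,2.12,0],[3.9,2.12,0],[3.9,2.12,0]], "twist": [[0,0,0],[0,0,0],[0,0,0],[0,0,0],[0,0,0]], "grip": [0,0,0,0,0]}}

```text
time: 3.3
ee_pos: [0.4805, 0.0508, 0.2535]
tcp_rot: [180.0, 0.0, 89.7]
wrist_force: [0.9, -0.5, 0.7]
opening: 0.0002
grasp_force: 0.0
```

Call:
{"api": "move_arm", "payload": {"offset": [[3.9,2.12,0],[3.9,2.12,0],[3.9,2.12,0],[3.95,2.15,0],[0,0,3]], "twist": [[0,0,0],[0,0,0],[0,0,0],[0,0,0],[0,0,0]], "grip": [0,0,0,0,0]}}

```text
time: 3.8
ee_pos: [0.5685, 0.2103, 0.2251]
tcp_rot: [179.7, -0.2, 89.9]
wrist_force: [-0.5, -1.2, -0.6]
opening: -0.0001
grasp_force: 0.0
```

```bash
python3 -c "
from h import *
o=bot.get_obs();print(o['time'],o['ee_pos'],o['tcp_rot'],o['q'],o['opening'],o['wrist_force'],tgt([.564,.206],.075))"
```

```text
3.8 [0.56852952 0.21033515 0.22508951] [ 1.79688201e+02 -1.61727120e-01  8.99318533e+01] [2.02838943e+01 1.19941118e+01 1.47999873e+01 9.24572942e+01
 4.31892780e-02 1.10352612e+02] -8.409127345909946e-05 [-0.46773631 -1.19326684 -0.57470162] [-0.47 -0.52 12.81]
```

Call:
{"api": "move_arm", "payload": {"offset": [[0,0,4],[0,0,4],[0,0,3],[0,0,1],[0,0,0]], "twist": [[0,0,0],[0,0,0],[0,0,0],[0,0,0],[0,0,0]], "grip": [0,0,0,0,0]}}

```text
time: 4.3
ee_pos: [0.5645, 0.2051, 0.1023]
tcp_rot: [-179.9, 0.0, 89.9]
wrist_force: [-0.2, -0.5, -0.0]
opening: 0.0001
grasp_force: 0.0
```

Call:
{"api": "move_arm", "payload": {"offset": [[0,0,0],[0,0,0],[0,0,0]], "twist": [[0,0,0],[0,0,0],[0,0,0]], "grip": [0,0,0]}}

```text
time: 4.6
ee_pos: [0.5658, 0.2057, 0.105]
tcp_rot: [179.9, -0.0, 90.0]
wrist_force: [-0.3, -0.6, -0.1]
opening: 0.0001
grasp_force: 0.0
```

```bash
python3 -c "
from h import *
o=bot.get_obs();print(o['time'],o['ee_pos'],o['tcp_rot'],o['wrist_force'],tgt([.564,.206],.075))
p=viewer.camera('side');cv2.imwrite('pics/s1.png',cv2.resize(p['color'][120:300,220:460,::-1],None,fx=3,fy=3))"
```

```text
4.6 [0.56582238 0.20565097 0.1049709 ] [ 1.79866626e+02 -4.93723917e-02  8.99721025e+01] [-0.27016147 -0.57447095 -0.07856535] [ 0.03 -0.18  0.8 ]
```

View pics/s1.png

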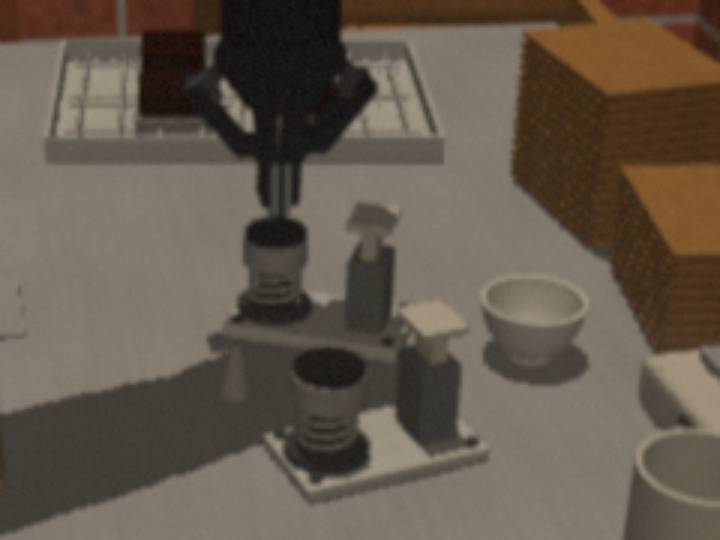

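The closed fingertips are above the left foot, at crop pixel (280,205), and clear of the tag. Now pressing in small steps.

Call:
{"api": "move_arm", "payload": {"offset": [[0,-0.1,1.0],[0,0,0.3],[0,0,0.2],[0,0,0.2],[0,0,0]], "twist": [[0,0,0],[0,0,0],[0,0,0],[0,0,0],[0,0,0]], "grip": [0,0,0,0,0]}}

```text
time: 5.15
ee_pos: [0.564, 0.2054, 0.0868]
tcp_rot: [180.0, -0.0, 90.0]
wrist_force: [-2.0, -2.0, 7.1]
opening: -0.0002
grasp_force: 3.9
```

Call:
{"api": "move_arm", "payload": {"offset": [[0,0,0.1],[0,0,0],[0,0,0]], "twist": [[0,0,0],[0,0,0],[0,0,0]], "grip": [0,0,0]}}

```text
time: 5.45
ee_pos: [0.5641, 0.2054, 0.0862]
tcp_rot: [180.0, -0.0, 90.0]
wrist_force: [-3.4, -0.8, 9.0]
opening: 0.0
grasp_force: 4.3
```

Call:
{"api": "move_arm", "payload": {"offset": [[0,0,0.1],[0,0,0.1],[0,0,0],[0,0,0]], "twist": [[0,0,0],[0,0,0],[0,0,0],[0,0,0]], "grip": [0,0,0,0]}}

```text
time: 5.85
ee_pos: [0.5641, 0.2054, 0.0845]
tcp_rot: [180.0, -0.0, 90.0]
wrist_force: [-4.1, -0.8, 11.1]
opening: -0.0001
grasp_force: 5.5
```

Left foot: 11.1 N at about 7.5 mm, roughly 1.5 N/mm, so it's the stiffest. Moving to the middle foot.

Call:
{"api": "move_arm", "payload": {"offset": [[0,0,-1],[0,0,-2],[0,0,-2],[-3,0,0],[-3,0,0]], "twist": [[0,0,0],[0,0,0],[0,0,0],[0,0,0],[0,0,0]], "grip": [0,0,0,0,0]}}

```text
time: 6.35
ee_pos: [0.5641, 0.1453, 0.1337]
tcp_rot: [180.0, -0.0, 90.1]
wrist_force: [-0.2, -0.9, -0.2]
opening: 0.0001
grasp_force: 0.0
```

Call:
{"api": "move_arm", "payload": {"offset": [[-4,0,0],[-4,0.1,0],[-3,0,0],[-1,0,0],[0,0,0]], "twist": [[0,0,0],[0,0,0],[0,0,0],[0,0,0],[0,0,0]], "grip": [0,0,0,0,0]}}

```text
time: 6.85
ee_pos: [0.565, 0.0244, 0.1331]
tcp_rot: [-180.0, -0.0, 89.9]
wrist_force: [-0.1, 1.0, -0.1]
opening: -0.0001
grasp_force: 0.0
```

Call:
{"api": "move_arm", "payload": {"offset": [[0,0,0],[0,0,0],[0,0,0]], "twist": [[0,0,0],[0,0,0],[0,0,0]], "grip": [0,0,0]}}

```text
time: 7.15
ee_pos: [0.5651, 0.0265, 0.1332]
tcp_rot: [-180.0, -0.0, 90.1]
wrist_force: [0.2, -0.3, -0.2]
opening: -0.0001
grasp_force: 0.0
```

```bash
python3 -c "
from h import *
o=bot.get_obs();print(o['time'],o['ee_pos'],o['tcp_rot'],o['wrist_force'],tgt([.5655,.0255],.070))
for k,v in measure(viewer.camera('top')).items():
    for r in v: print(k,*r)"
```

```text
7.15 [0.56506139 0.02650722 0.13316639] [-1.79988213e+02 -4.75762875e-03  9.00859014e+01] [ 0.24162682 -0.2790547  -0.22262711] [-0.1   0.04  4.12]
pad 341 [0.564  0.2069 0.0696] [0.5636 0.2066 0.0693] [0.0421 0.0412 0.0101]
pad 332 [ 0.5629 -0.2048  0.0694] [ 0.5627 -0.2048  0.0694] [0.0434 0.0409 0.0101]
tag 264 [0.6236 0.1782 0.0892] [0.6235 0.1783 0.0891] [0.0409 0.0423 0.0135]
tag 264 [ 0.627  -0.2208  0.0873] [ 0.6268 -0.2205  0.0873] [0.035  0.0411 0.0095]
```

Left stand unmoved. Pressing the middle foot.

Call:
{"api": "move_arm", "payload": {"offset": [[-0.1,0,2],[0,0,1.6],[0,0,0.4],[0,0,0.3],[0,0,0]], "twist": [[0,0,0],[0,0,0],[0,0,0],[0,0,0],[0,0,0]], "grip": [0,0,0,0,0]}}

```text
time: 7.7
ee_pos: [0.5651, 0.0247, 0.0907]
tcp_rot: [180.0, -0.0, 90.0]
wrist_force: [-0.3, 0.7, 2.6]
opening: -0.0001
grasp_force: 0.8
```

Call:
{"api": "move_arm", "payload": {"offset": [[0,0,0.1],[0,0,0.1],[0,0,0],[0,0,0]], "twist": [[0,0,0],[0,0,0],[0,0,0],[0,0,0]], "grip": [0,0,0,0]}}

```text
time: 8.1
ee_pos: [0.5654, 0.0246, 0.0888]
tcp_rot: [179.9, -0.0, 90.0]
wrist_force: [0.4, 1.8, 3.0]
opening: 0.0
grasp_force: 1.6
```

Call:
{"api": "move_arm", "payload": {"offset": [[0,0,0.1],[0,0,0.1],[0,0,0],[0,0,0]], "twist": [[0,0,0],[0,0,0],[0,0,0],[0,0,0]], "grip": [0,0,0,0]}}

```text
time: 8.5
ee_pos: [0.5654, 0.0245, 0.0866]
tcp_rot: [179.9, -0.0, 90.0]
wrist_force: [0.8, 1.6, 4.9]
opening: -0.0
grasp_force: 2.5
```

Call:
{"api": "move_arm", "payload": {"offset": [[0,0,0.2],[0,0,0.1],[0,0,0],[0,0,0]], "twist": [[0,0,0],[0,0,0],[0,0,0],[0,0,0]], "grip": [0,0,0,0]}}

```text
time: 8.9
ee_pos: [0.5655, 0.0245, 0.0839]
tcp_rot: [179.9, -0.0, 90.0]
wrist_force: [-0.6, 2.4, 7.9]
opening: -0.0
grasp_force: 3.7
```

Call:
{"api": "move_arm", "payload": {"offset": [[0,0,-1],[0,0,-2],[0,0,-2.2],[-3,0,0],[-4,0,0]], "twist": [[0,0,0],[0,0,0],[0,0,0],[0,0,0],[0,0,0]], "grip": [0,0,0,0,0]}}

```text
time: 9.4
ee_pos: [0.5651, -0.0455, 0.1361]
tcp_rot: [180.0, 0.0, 90.1]
wrist_force: [0.9, -0.6, -1.5]
opening: -0.0002
grasp_force: 0.0
```

Call:
{"api": "move_arm", "payload": {"offset": [[-4,0,0],[-4,0,0],[-4,0,0],[-3,-0.1,0],[-1,0,0]], "twist": [[0,0,0],[0,0,0],[0,0,0],[0,0,0],[0,0,0]], "grip": [0,0,0,0,0]}}

```text
time: 9.9
ee_pos: [0.5632, -0.2084, 0.1349]
tcp_rot: [-179.9, 0.0, 89.8]
wrist_force: [-0.2, 0.2, -0.0]
opening: 0.0001
grasp_force: 0.0
```

Call:
{"api": "move_arm", "payload": {"offset": [[0,0,0],[0,0,0],[0,0,0],[0,0,0]], "twist": [[0,0,0],[0,0,0],[0,0,0],[0,0,0]], "grip": [0,0,0,0]}}

```text
time: 10.3
ee_pos: [0.5642, -0.2044, 0.1354]
tcp_rot: [-180.0, -0.0, 90.1]
wrist_force: [0.4, -0.1, -0.1]
opening: 0.0001
grasp_force: 0.0
```

```bash
python3 -c "
from h import *
o=bot.get_obs();print(o['time'],o['ee_pos'],o['tcp_rot'],o['wrist_force'],tgt([.5635,-.206],.070))
for k,v in measure(viewer.camera('top')).items():
    for r in v: print(k,*r)"
```

```text
10.3 [ 0.56423399 -0.20441498  0.1354052 ] [-1.79999788e+02 -1.89839814e-03  9.00884535e+01] [ 0.44783154 -0.12152016 -0.06991599] [-0.16 -0.07  4.34]
pad 342 [0.566  0.0266 0.0694] [0.565  0.0258 0.0694] [0.0419 0.0407 0.0104]
pad 343 [0.5638 0.2066 0.0697] [0.5636 0.2065 0.0695] [0.0413 0.0408 0.0104]
pad 190 [ 0.5626 -0.1984  0.0696] [ 0.5613 -0.1973  0.0693] [0.0417 0.0279 0.0107]
tag 266 [0.6239 0.1782 0.0891] [0.6236 0.1784 0.0891] [0.04   0.042  0.0117]
tag 263 [0.6292 0.0417 0.0873] [0.629  0.0419 0.0874] [0.0358 0.0385 0.0112]
tag 32 [ 0.6311 -0.2065  0.0866] [ 0.6346 -0.2065  0.0865] [0.0267 0.0112 0.0098]
```

Middle foot: 7.9 N at 8 mm, roughly 0.95 N/mm, so medium. Right foot next; it should be the softest at about 0.5 N/mm.

Call:
{"api": "move_arm", "payload": {"offset": [[-0.1,0,2],[0,0,1.8],[0,0,0.6],[0,0,0.4],[0,0,0]], "twist": [[0,0,0],[0,0,0],[0,0,0],[0,0,0],[0,0,0]], "grip": [0,0,0,0,0]}}

```text
time: 10.85
ee_pos: [0.564, -0.2062, 0.0876]
tcp_rot: [-180.0, -0.0, 90.0]
wrist_force: [-2.3, 1.3, 2.9]
opening: 0.0003
grasp_force: 1.2
```

Call:
{"api": "move_arm", "payload": {"offset": [[0,0,0.1],[0,0,0.1],[0,0,0.1],[0,0,0],[0,0,0]], "twist": [[0,0,0],[0,0,0],[0,0,0],[0,0,0],[0,0,0]], "grip": [0,0,0,0,0]}}

```text
time: 11.35
ee_pos: [0.5644, -0.2066, 0.0846]
tcp_rot: [179.9, 0.0, 90.0]
wrist_force: [0.7, 1.0, 3.5]
opening: -0.0
grasp_force: 1.9
```

```bash
python3 -c "
from h import *
o=bot.get_obs();print(o['time'],o['ee_pos'],o['tcp_rot'],o['wrist_force'])"
```

```text
11.35 [ 0.5644293  -0.20662518  0.08464688] [1.79946277e+02 7.24823021e-03 9.00026789e+01] [0.71610364 0.97809698 3.50226792]
```

Right foot: 3.5 N at 7.3 mm, roughly 0.48 N/mm, so it's the softest. Lifting and moving over its tag.

Call:
{"api": "move_arm", "payload": {"offset": [[0,0,-1.5],[0,0,-2],[0,0,-2],[-0.7,3,0],[-0.8,3.3,0]], "twist": [[0,0,0],[0,0,0],[0,0,0],[0,0,0],[0,0,0]], "grip": [0,0,0,0,0]}}

```text
time: 11.85
ee_pos: [0.6278, -0.2222, 0.1419]
tcp_rot: [179.9, 0.1, 90.0]
wrist_force: [-0.1, -0.6, 0.8]
opening: -0.0003
grasp_force: 0.0
```

Call:
{"api": "move_arm", "payload": {"offset": [[0,0,0],[0,0,0],[0,0,0],[0,0,0]], "twist": [[0,0,0],[0,0,0],[0,0,0],[0,0,0]], "grip": [0,0,0,0]}}

```text
time: 12.25
ee_pos: [0.6264, -0.2216, 0.14]
tcp_rot: [180.0, 0.0, 90.0]
wrist_force: [-0.4, -0.0, -0.4]
opening: 0.0001
grasp_force: 0.0
```

```bash
python3 -c "
from h import *
o=bot.get_obs();print(o['time'],o['ee_pos'],o['tcp_rot'],o['wrist_force'],tgt([.6275,-.2215],.087))
for k,v in measure(viewer.camera('side')).items():
    for r in v: print(k,*r)"
```

```text
12.25 [ 0.62643407 -0.22155558  0.14001847] [1.79980712e+02 1.50056766e-02 8.99897982e+01] [-0.44107373 -0.01712183 -0.42892933] [0.01 0.11 3.1 ]
pad 210 [0.5658 0.205  0.0698] [0.5654 0.2007 0.0693] [0.0431 0.0465 0.0095]
pad 36 [0.625  0.1727 0.0687] [0.6234 0.1707 0.0693] [0.0173 0.0213 0.0105]
pad 56 [0.6305 0.0387 0.0684] [0.63   0.0348 0.0688] [0.0146 0.0241 0.0104]
pad 308 [0.5668 0.0242 0.0698] [0.5661 0.0204 0.0693] [0.0416 0.0468 0.0081]
pad 568 [ 0.5639 -0.2082  0.0698] [ 0.5634 -0.2102  0.0693] [0.0424 0.0445 0.0084]
pad 56 [ 0.6256 -0.23    0.0698] [ 0.6255 -0.2319  0.0693] [0.0095 0.0108 0.0104]
tag 163 [0.6256 0.1753 0.0897] [0.6242 0.1732 0.0892] [0.0404 0.0444 0.0118]
tag 231 [0.631  0.0408 0.0876] [0.6301 0.0371 0.0871] [0.0382 0.0437 0.0081]
tag 437 [ 0.6279 -0.2226  0.0876] [ 0.6274 -0.2251  0.0873] [0.0362 0.0414 0.0083]
```

Call:
{"api": "move_arm", "payload": {"offset": [[0,0.1,2],[0,0,1],[0,0,0.6],[0,0,0.6],[0,0,0.6]], "twist": [[0,0,0],[0,0,0],[0,0,0],[0,0,0],[0,0,0]], "grip": [0,0,0,0,0]}}

```text
time: 12.8
ee_pos: [0.6279, -0.2216, 0.0915]
tcp_rot: [180.0, 0.0, 90.0]
wrist_force: [-1.7, 1.7, 3.7]
opening: -0.0002
grasp_force: 1.2
```

Call:
{"api": "move_arm", "payload": {"offset": [[0,0,0.1],[0,0,0.1],[0,0,0],[0,0,0]], "twist": [[0,0,0],[0,0,0],[0,0,0],[0,0,0]], "grip": [0,0,0,0]}}

```text
time: 13.2
ee_pos: [0.628, -0.2216, 0.0901]
tcp_rot: [180.0, 0.0, 90.0]
wrist_force: [-3.9, 1.1, 4.2]
opening: 0.0001
grasp_force: 2.6
```

Call:
{"api": "move_arm", "payload": {"offset": [[0,0,0.1],[0,0,0],[0,0,0]], "twist": [[0,0,0],[0,0,0],[0,0,0]], "grip": [0,0,0]}}

```text
time: 13.5
ee_pos: [0.628, -0.2216, 0.09]
tcp_rot: [179.9, 0.0, 90.0]
wrist_force: [-5.6, 1.5, 11.0]
opening: -0.0001
grasp_force: 5.3
```

Call:
{"api": "move_arm", "payload": {"offset": [[0,0,0.1],[0,0,0],[0,0,0]], "twist": [[0,0,0],[0,0,0],[0,0,0]], "grip": [0,0,0]}}

```text
time: 13.8
ee_pos: [0.6281, -0.2216, 0.0899]
tcp_rot: [179.9, 0.0, 90.0]
wrist_force: [-7.9, 2.8, 15.4]
opening: 0.0
grasp_force: 8.1
```

The tag has bottomed out: tip at 68 mm with the force rising. Lifting clear.

Call:
{"api": "move_arm", "payload": {"offset": [[0,0,-1],[0,0,-3],[0,0,-4],[0,0,-4],[0,0,-4]], "twist": [[0,0,0],[0,0,0],[0,0,0],[0,0,0],[0,0,0]], "grip": [0,0,0,0,0]}}

```text
time: 14.3
ee_pos: [0.628, -0.2215, 0.2492]
tcp_rot: [180.0, 0.0, 90.0]
wrist_force: [1.1, 0.0, 0.1]
opening: -0.0001
grasp_force: 0.0
```

Call:
{"api": "move_arm", "payload": {"offset": [[-1,-4,0],[-1,-4,0],[-1,-4,0],[-1,-4,0],[-1,-4,0]], "twist": [[0,0,0],[0,0,0],[0,0,0],[0,0,0],[0,0,0]], "grip": [0,0,0,0,0]}}

```text
time: 14.8
ee_pos: [0.4267, -0.2718, 0.2475]
tcp_rot: [180.0, 0.0, 90.0]
wrist_force: [0.1, -0.4, 1.5]
opening: -0.0003
grasp_force: 0.0
```

Call:
{"api": "move_arm", "payload": {"offset": [[0,0,0],[0,0,0],[0,0,0],[0,0,0],[0,0,0]], "twist": [[0,0,0],[0,0,0],[0,0,0],[0,0,0],[0,0,0]], "grip": [0,0,0,0,0]}}

```text
time: 15.3
ee_pos: [0.4288, -0.2713, 0.2469]
tcp_rot: [-180.0, -0.0, 90.1]
wrist_force: [-0.5, -0.9, 0.0]
opening: 0.0001
grasp_force: 0.0
```

```bash
python3 -c "
from h import *
o=bot.get_obs();print(o['time'],o['ee_pos'],o['wrist_force'])
for n in ('top','side'):
  p=viewer.camera(n)
  cv2.imwrite(f'pics/{n}1.png',p['color'][:,:,::-1])
  for k,v in measure(p).items():
    for r in v: print(n,k,*r)"
```

```text
15.3 [ 0.42879902 -0.27132726  0.24691419] [-0.53895775 -0.94891073  0.03917855]
top pad 247 [ 0.6269 -0.2207  0.0674] [ 0.6269 -0.2206  0.0677] [0.0355 0.0405 0.0076]
top pad 341 [0.5658 0.0266 0.0693] [0.5648 0.026  0.0695] [0.0419 0.0406 0.0107]
top pad 342 [0.5636 0.2071 0.0694] [0.5636 0.2066 0.0694] [0.042  0.0411 0.0106]
top pad 341 [ 0.5635 -0.2056  0.0694] [ 0.5625 -0.2047  0.0694] [0.0412 0.0427 0.0104]
top tag 265 [0.6238 0.1783 0.0892] [0.6235 0.1784 0.0892] [0.0395 0.0419 0.0111]
top tag 264 [0.629  0.0417 0.0872] [0.629  0.0419 0.0872] [0.0356 0.0385 0.0119]
side pad 47 [0.5753 0.1978 0.0684] [0.5774 0.1928 0.0681] [0.0247 0.0306 0.0082]
side pad 37 [0.6247 0.1734 0.0696] [0.623  0.1702 0.0698] [0.0175 0.0232 0.0108]
side pad 54 [0.6307 0.038  0.0685] [0.6301 0.0346 0.0689] [0.0151 0.0219 0.0107]
side pad 300 [0.566  0.0237 0.0698] [0.5661 0.0205 0.0694] [0.0414 0.0445 0.0096]
side pad 562 [ 0.564  -0.2077  0.0698] [ 0.5635 -0.2103  0.0693] [0.042  0.0419 0.008 ]
side pad 418 [ 0.6281 -0.2222  0.0678] [ 0.6278 -0.2244  0.0677] [0.0372 0.0428 0.0064]
side tag 162 [0.6252 0.1761 0.0896] [0.6243 0.1735 0.0891] [0.04   0.0424 0.0103]
side tag 229 [0.6316 0.0392 0.0875] [0.6302 0.037  0.087 ] [0.038  0.0423 0.0079]
```

View pics/side1.png

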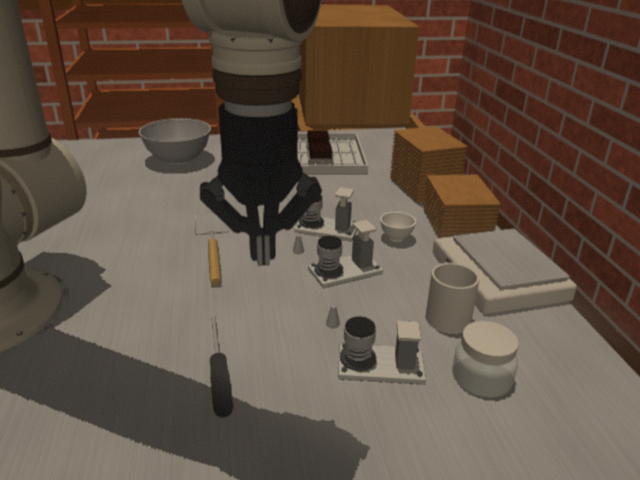

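The right tag at (407,330) is fully down at 67.7 mm. The other two tags are up, both nozzles are standing, and nothing has moved.

```bash
python3 -c "
from h import *
print(bot.job_done())"
```

```text
the job is handed in; nothing more can be done
None
```

The job is handed in: I pressed the feet in order from left to right, the right one proved softest (about 0.48 N/mm), and its tag is fully down, with the other two tags up, nothing else moved and the arm clear.

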